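# Load the tin crate on the hallway shelf and close it with its front board

### The job

Slide the two tins standing out on the shelf into the two empty cells of the open-fronted crate, one tin per cell and pushed to the back; slide them upright along the shelf, do not lift them. Then take the crate's loose front board from the shoe-care box and lean it against the crate's open front, foot on the shelf, square to the crate and centred so that it closes off all three cells. Leave the tin already stored and the other things on the shelf where they are, and let go.

Things in the scene. Friction and masses are not known exactly. Their poses are not given: they have to be found in the camera images.
- crate: Plywood crate, fixed, 108 deep (x) x 320 wide (y) x 60 high, no top, no front. Origin: under its centre, z up; open front at -x, facing the robot. 3 cells along y, 96 wide, 100 deep; walls 8 thick, front edges at x = -54, back wall inside at x = +46. No floor, no sill: tins stand on the shelf. At first one cell (any) holds a tin, the others a flat cork disc.
- cell0 (a point): Point on the shelf in the +y cell (crate x +4, y +104, z 0 mm): the centre of a tin pushed right to the back wall in the middle of that cell.
- cell1 (a point): The same point of the middle cell (crate x +4, y 0).
- cell2 (a point): The same point of the -y cell (crate x +4, y -104).
- tin_a: Plain round metal tin with its lid on, 84 diameter x 70 high, 0.35 to 0.7 kg, standing on the shelf between robot and crate (the one on the robot's right or left, it varies). Origin: centre of its underside, z up. Too wide for most grippers. It slides on the shelf with a friction coefficient of roughly 0.5 to 0.7.
- tin_b: The second loose tin, the same as tin_a.
- tin_stored: A third tin of the same kind, already standing in one of the cells; to be left there.
- board: The crate's loose front board: plywood, 10 thick (x) x 290 long (y) x 125 high (z), about 0.25 kg, both faces alike. Origin: centre of its lower edge face; z up along the board. It starts standing on its long edge, leaning 0.30 rad from vertical towards its +x side on the shoe-care box. Leaning so on the crate's 60 high front edges its origin is at crate x = -77 mm, 1.5 mm above the shelf.
- board_foot (a point): Centre of the board's lower edge face (the board's origin).
- board_top (a point): Centre of the board's upper edge, 125 mm along its z from the foot.
- shoebox: Closed dark wooden shoe-care box fixed to the shelf on the robot's left, 130 (x) x 240 (y) x 60 high; origin under its centre; the board leans on the top edge of its -x long side.
- kettlebell: Pink vinyl kettlebell, 120 wide, 185 high, 4 kg, on the robot's right; origin under its centre. Leave alone.
- mug: Stainless steel mug, 80 diameter, 88 high, handle at its +y side, on the robot's right; origin under its centre. Leave alone.
- grip_ring: Grey hand-grip ring lying flat, 74 outside diameter, 42 hole, 24 high, left of the crate; origin under its centre. Leave alone.
- doorstop: Black plastic doorstop wedge, 110 x 40 x 24 high, on the right; origin under its centre. Leave alone.
Mind the look-alikes: they are no part of the job. What is shaped like the tin_stored but green or turquoise is not meant.

How it is judged:
By the outcome, as a careful person would: the job done as asked, in the order asked, and still so for the second after the job is handed in, with the robot touching nothing.
It also fails if it takes over 72 s, if anything falls off the work surface, if the arm or the gripper's body presses on something with over 40 N, if the wrist force passes 120 N, or if a joint passes its speed limit or range.

### The arm

A 7-joint arm with a two-finger parallel gripper is mounted at the origin on the work surface. World frame = base frame: x ahead of the robot, y to its left, z up, the work surface at z = 0. Lengths are in mm, angles in rad, forces in N, time in s.
With the tool pointing down it reaches from about 400 to 850 mm from the base axis. Payload 10.4 kg.
Tool frame: the origin (TCP) lies at the very end of the fingers, on their centre line; the grasp point (between the pads) lies 19 mm behind it (arm.tcp_to_grasp is the distance from the TCP to the grasp point, in mm); z points along the fingers, x is the direction in which the jaws open and shut, and the axes are right-handed (so a half turn about z gives the same grasp; the last joint's range is limited). The gripper opens to 87 mm and grips with 3 to 60 N. Pads are 19 mm wide; open, the fingers measure 117 mm over their backs; the gripper's body (75 mm by 190 mm) begins 51 mm behind the grasp point.
Start: joints at [-1.314, 0.332, -0.065, 1.46, 0.022, 1.35, -0.088], TCP at [172.588, 600.721, 222.576] pointing down, gripper open.
Joint ranges: [-2.6, 2.6], [-0.5, 2.12], [-1.47, 1.34], [0.16, 2.42], [-1.27, 4.41], [0.06, 2.06], [-2.6, 2.6]. Speed limits (rad/s): [2.22, 2.22, 2.79, 2.79, 3.14, 3.14, 3.14].

### API

Orientations are given as a 3x3 rotation matrix whose columns are the frame's x, y, z axes.
In Python, from cell import arm gives the robot as it stands.
- The arm moves only by the tool send_rows, never from a script. Its argument "commands" is one flat list of numbers, 6 for each row, row after row: the shift along the tool's x, y, z in m, then the turn, a rotation vector about the tool's x, y, z in rad. In form: [x, y, z, wx, wy, wz, x, y, z, wx, wy, wz, ...]. A call has 1 to 8 rows; each row shifts and turns the pose as measured when the row begins, along the tool's axes as they then stand; what a row does not reach is not made up. A row lasts 1/12 s, in which the tool goes at most 41.7 mm and 7.16 degrees, less where a joint would pass 70% of its speed; a pose out of reach is approached as far as the arm can. A call is refused whole if a number of a shift passes 0.0417 or a number of a turn 0.125, either way. A call with a gripper value outside its range is refused whole. "gripper" is the opening, from 0 (shut) to 1 (fully open), set as the call begins (left out, the last holds). The fingers move at their own pace and stop on an object; the grip force is fixed at half the most. Time passes only in rows, so rows that do not move let the fingers close. It gives the time, the measured TCP pose, the force and the opening at its end, in the units of the state.
- arm.read_state(): the state, without advancing time (a new reading comes with each control period).
- arm.capture(name): name is "side" or "top"; returns (picture, depth): 420x560x3 uint8, red, green, blue; 420x560 float32, mm along the optical axis (not along the pixel's ray), 0 where there is no reading.
- arm.camera_model(name): a dict with "intrinsics" (3x3 intrinsics, pixels), "cam_to_world" (4x4, takes a point from camera to world coordinates). Camera axes: x right, y down, z forward; pixel columns grow to the right and rows downward; lengths in mm; the calibration is good to about 2 mm. A picture is of the moment at which its call begins. camera_model takes no time and is no camera call.
- arm.sign_off(): hands the job in, once; it reports no verdict.
Trained networks look in the newest picture that a camera, given by its name, has taken for a name from the list of things; names that differ only in an ending like _2 or _b are one class to them, and where a whole thing is asked for, a point or a joint stands for the part that bears it (a point fixed in the world has none). Each returns a list of dicts, best first, with "score" (0 to 1); they miss things now and then, are a little off and sometimes report something else, mostly with a low value. They report only what shows in the picture. A call takes as long as a camera call. They do not tell look-alikes from the thing itself.
- arm.regions_of(name, camera): "pixels" (420x560 bool, what is visible of it).
- arm.landmark_of(name, camera): "point" ([x, y, z] in mm, in world coordinates, good to about 4 mm: a listed point, or the origin of a listed thing).
The state is a dict: "time": time; "q": joint angles; "dq": joint speeds; "joint_torque": joint torques, N m; "eef_pos": TCP position; "tool_rot": TCP orientation; "ft_force": force on the tool from outside, world axes, zero at the start; "wrist_torque": the same for the moment, N m; "grip_width": opening from 0.0 (shut) to 1.0 (fully open).
Only numpy, scipy, OpenCV 4.12 (cv2) and the standard library are available. Lean on these libraries where they do the work, as an engineer would, in place of code of your own. Each camera call takes 0.05 s, during which the arm holds its last target. There are 200 camera calls.

## Working session

There is one attempt and no reset: what is moved stays moved. The work goes in short steps, Python scripts to look and compute and a tool call to move; the robot and the scene stay as the last step left them, time stands still between calls to the robot, and variables do not carry over. Pictures are saved under pics/ and viewed, about 8 in all and at most 12, crops included, and the job is handed in when it is done.

Besides the shell and the picture viewer there is one more tool, called in YAML: its name, and indented under it one key for each argument. send_rows: Moves the arm, as the interface text tells. Its arguments: {"type":"object","properties":{"commands":{"type":"array","items":{"type":"number"}},"gripper":{"type":"number"}},"required":["commands"]}

```bash
ls; mkdir -p pics
cat > h.py <<'E'
import numpy as np, cv2
from cell import arm
def world(cam,depth):
    m=arm.camera_model(cam);K=np.array(m["intrinsics"]);T=np.array(m["cam_to_world"])
    v,u=np.indices(depth.shape)
    P=np.stack([(u-K[0,2])/K[0,0]*depth,(v-K[1,2])/K[1,1]*depth,depth,np.ones_like(depth)],-1)
    return (P@T.T)[...,:3]
def save(name,img,scale=1):
    cv2.imwrite("pics/"+name,cv2.resize(cv2.cvtColor(img,cv2.COLOR_RGB2BGR),None,fx=scale,fy=scale))
E
python3 - <<'E'
from h import *
s=arm.read_state();print({k:np.round(v,3).tolist() for k,v in s.items()})
for c in("top","side"):
    im,d=arm.capture(c);save(c+"0.png",im,1.4 if c=="top" else 1.4);np.savez(c+"0.npz",im=im,d=d)
    print(c,np.round(arm.camera_model(c)["cam_to_world"],2).tolist())
for c in("top","side"):
    for n in["crate","cell0","cell1","cell2","tin_a","tin_stored","board_foot","board_top","board","shoebox"]:
        print(c,n,[(np.round(r["point"],0).tolist(),round(r["score"],2)) for r in arm.landmark_of(n,c)])
E
```

```text
pics
{'time': 0.0, 'q': [-1.314, 0.333, -0.065, 1.461, 0.022, 1.35, -0.088], 'dq': [-0.0, 0.0, -0.002, -0.001, 0.0, 0.0, -0.0], 'joint_torque': [-0.001, -62.324, 0.024, -38.99, -0.061, 0.04, 0.0], 'eef_pos': [172.503, 600.319, 221.758], 'tool_rot': [[0.276, 0.961, -0.0], [0.961, -0.276, -0.001], [-0.001, 0.0, -1.0]], 'ft_force': [-0.275, -0.365, -0.226], 'wrist_torque': [-0.057, 0.005, 0.016], 'grip_width': 1.005}
top [[0.0, -1.0, 0.06, 514.24], [-1.0, -0.0, 0.02, -52.86], [-0.02, -0.06, -1.0, 1104.96], [0.0, 0.0, 0.0, 1.0]]
side [[0.93, -0.25, 0.27, 228.75], [-0.37, -0.66, 0.65, -860.2], [0.02, -0.7, -0.71, 1013.77], [0.0, 0.0, 0.0, 1.0]]
top crate []
top cell0 []
top cell1 []
top cell2 []
top tin_a [([485.0, -169.0, -2.0], 0.75), ([482.0, 32.0, 4.0], 0.67)]
top tin_stored [([657.0, -176.0, 0.0], 0.95), ([806.0, -294.0, 2.0], 0.77), ([807.0, -158.0, -3.0], 0.73), ([812.0, -35.0, 3.0], 0.61)]
top board_foot [([531.0, 322.0, 2.0], 0.77)]
top board_top [([518.0, 354.0, 122.0], 0.76)]
top board [([530.0, 324.0, 9.0], 0.89)]
top shoebox [([480.0, 390.0, 4.0], 0.95)]
side crate [([641.0, -72.0, 4.0], 0.8)]
side cell0 [([626.0, 27.0, -3.0], 0.62), ([646.0, -71.0, 5.0], 0.6)]
side cell1 [([626.0, 27.0, -3.0], 0.62), ([646.0, -71.0, 5.0], 0.6)]
side cell2 [([626.0, 27.0, -3.0], 0.62), ([646.0, -71.0, 5.0], 0.6)]
side tin_a [([480.0, -173.0, -0.0], 0.7), ([479.0, 30.0, 0.0], 0.67)]
side tin_stored [([813.0, -290.0, -0.0], 0.92), ([812.0, -38.0, -1.0], 0.87), ([806.0, -165.0, -4.0], 0.85), ([656.0, -183.0, 2.0], 0.58)]
side board_foot [([531.0, 315.0, -1.0], 0.71)]
side board_top [([510.0, 353.0, 119.0], 0.76)]
side board [([535.0, 317.0, -1.0], 0.56)]
side shoebox [([480.0, -173.0, 0.0], 0.46)]
```

View pics/top0.png

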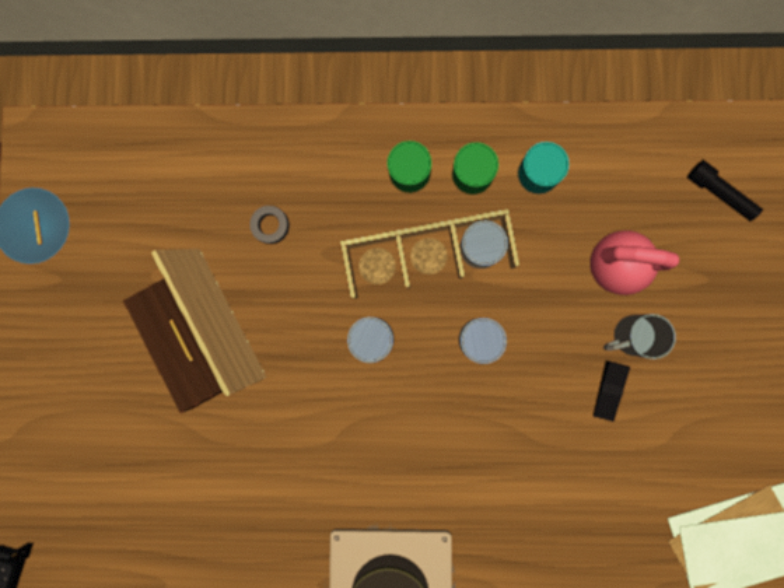

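View pics/side0.png

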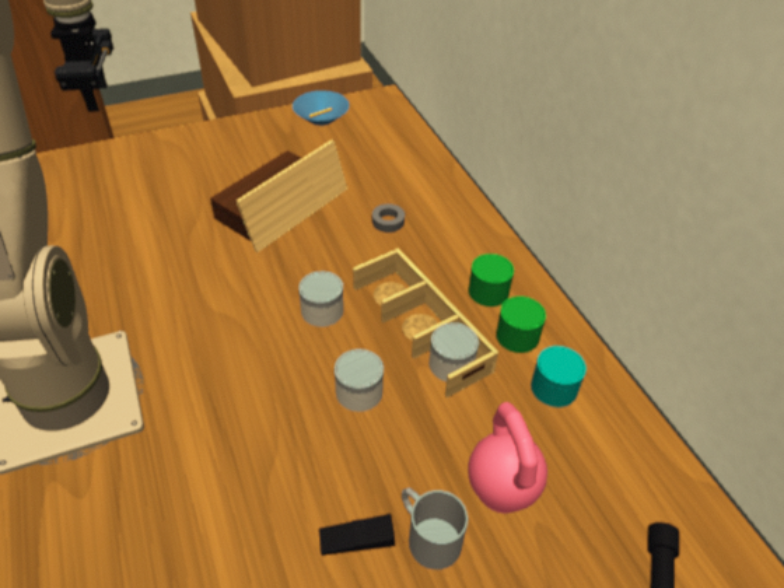

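The pictures show two loose tins, at top-view px (370,340) and (484,341). The stored tin is in the -y cell at (484,243), and the two cork cells are at (377,266) and (429,256). The green and turquoise tins along the top edge are look-alikes. Next I'll measure these precisely from depth.

```bash
cat > fit.py <<'E'
from h import *
from scipy.optimize import minimize
def tins(P,guess):
    out=[]
    for g in guess:
        m=(np.hypot(P[...,0]-g[0],P[...,1]-g[1])<60)&(abs(P[...,2]-70)<5)
        q=P[m]
        c,r=cv2.minEnclosingCircle(q[:,:2].astype(np.float32)) if len(q) else ((0,0),0)
        out.append(np.round([*c,r,np.median(q[:,2]) if len(q) else 0,len(q)],1).tolist())
    return out
E
python3 - <<'E'
from fit import *
for c in("top","side"):
    z=np.load(c+"0.npz");P=world(c,z["d"])
    print(c,"tins a,b,stored",tins(P,[(480,31),(480,-171),(657,-178)]))
    # table/cork heights
    for n,(x,y) in dict(table=(480,-70),cork0=(624,29),cork1=(644,-75)).items():
        m=np.hypot(P[...,0]-x,P[...,1]-y)<20;print(n,np.round(np.percentile(P[m][:,2],[10,50,90]),1))
    # crate rims
    m=(abs(P[...,2]-60)<4)&(abs(P[...,0]-640)<110)&(abs(P[...,1]+73)<190)&(np.hypot(P[...,0]-657,P[...,1]+178)>46)
    q=P[m][:,:2]
    def cost(p,full=False):
        cs,sn=np.cos(p[2]),np.sin(p[2]);d=q-p[:2];x=d@[cs,sn];y=d@[-sn,cs]
        def box(x0,x1,y0,y1): return np.hypot(np.maximum(np.maximum(x0-x,x-x1),0),np.maximum(np.maximum(y0-y,y-y1),0))
        D=[box(46,54,-160,160)]+[box(-54,54,yc-4,yc+4) for yc in(-156,-52,52,156)]
        e=np.min(D,0)
        # symmetrise: penalise distance to wall midlines
        M=np.min([box(50,50,-156,156)]+[box(-54,50,yc,yc) for yc in(-156,-52,52,156)],0)
        return np.mean(np.minimum(M,20)**2)+np.mean(np.minimum(e,20)**2)
    best=min((minimize(cost,[640,-73,a],method="Nelder-Mead",options=dict(xatol=.01,fatol=1e-4,maxiter=2000)) for a in(.1,.17,.25)),key=lambda r:r.fun)
    p=best.x;cs,sn=np.cos(p[2]),np.sin(p[2])
    d=q-p[:2];print("crate",np.round(p,3),round(best.fun,2),len(q),"x range",np.round(np.percentile(d@[cs,sn],[0.5,99.5]),1),"y",np.round(np.percentile(d@[-sn,cs],[.5,99.5]),1), "z",np.median(P[m][:,2]))
    for i,y in enumerate((104,0,-104)): print("cell",i,np.round(p[:2]+[4*cs-y*sn,4*sn+y*cs],1))
    r=arm.regions_of("board",c)
    if r:
        m=r[0]["pixels"]&(z["d"]>0);m=cv2.erode(m.astype(np.uint8),np.ones((5,5)))>0
        q3=P[m];ctr=np.median(q3,0)
        for _ in range(4):
            U,S,V=np.linalg.svd(q3-q3.mean(0),full_matrices=False);nrm=V[2]*np.sign(V[2][2]);res=(q3-q3.mean(0))@nrm
            q3=q3[abs(res)<max(3,2*np.std(res))]
        up=np.array([0,0,1])-nrm*nrm[2];up/=np.linalg.norm(up);yv=np.cross(up,-nrm)
        m=r[0]["pixels"]&(z["d"]>0)
        A=P[m];A=A[abs((A-q3.mean(0))@nrm)<4]
        print("board",r[0]["score"],"n",np.round(nrm,3),"c",np.round(q3.mean(0),1),"lean",np.arcsin(nrm[2]),"yaw+x",np.arctan2(-nrm[1],-nrm[0]),"std",np.std(res),"z",np.round(np.percentile(A[:,2],[.5,99.5]),1))
        t=(A-q3.mean(0))@yv;k=np.percentile(t,[.5,99.5]);print("len",np.round(k,1),"mid",np.round(q3.mean(0)+yv*k.mean(),1),"yv",np.round(yv,3))
E
```

```text
top tins a,b,stored [[480.8, 35.6, 42.0, 68.3, 797.0], [480.8, -172.8, 42.0, 68.6, 790.0], [664.5, -186.6, 53.2, 68.6, 784.0]]
table [-2.9 -0.4  2.1]
cork0 [-2.5  0.2  3.2]
cork1 [-2.1  0.9  3. ]
crate [ 6.41857e+02 -7.41120e+01  1.90000e-01] 5.7 830 x range [-52.5  54.3] y [-159.8  159.3] z 59.576553601934506
cell 0 [626.1  28.8]
cell 1 [645.8 -73.4]
cell 2 [ 665.5 -175.5]
board 0.67 n [ 0.459 -0.836  0.302] c [522.9 332.8  70.6] lean 0.30628368093144576 yaw+x 2.0730003019112884 std 1.0919070364878072 z [  1.8 123.3]
len [-142.2  143.8] mid [522.2 332.4  70.6] yv [-0.877 -0.481 -0.   ]
side tins a,b,stored [[483.1, 36.2, 46.0, 69.7, 602.0], [478.6, -173.4, 43.5, 69.5, 809.0], [658.6, -175.7, 44.0, 69.6, 720.0]]
table [-1.2  1.4  3.7]
cork0 [-0.3  2.4  5.3]
cork1 [-0.4  2.3  4.7]
crate [ 6.40654e+02 -7.53710e+01  1.92000e-01] 8.51 761 x range [-52.5  55.9] y [-159.8  161.6] z 60.49623386290875
cell 0 [624.7  27.5]
cell 1 [644.6 -74.6]
cell 2 [ 664.4 -176.7]
board 0.75 n [ 0.46  -0.837  0.297] c [517.  328.3  66.6] lean 0.30163743919116753 yaw+x 2.073325530561977 std 2.075122032695396 z [  5.9 125. ]
len [-146.4  139.7] mid [519.9 329.9  66.6] yv [-0.876 -0.482 -0.   ]
```

Create to.py:
```python
# usage: to.py x y z psi_deg [tilt_deg]: remaining turn (tool rotvec) and shift in tool axes after the turn
import sys
from h import *
from scipy.spatial.transform import Rotation as Ro
a=[float(v) for v in sys.argv[1:]]; s=arm.read_state()
p=np.radians(a[3]); t=np.radians(a[4]) if len(a)>4 else 0
h=np.array([np.cos(p),np.sin(p),0]); k=np.array([0,0,1.])
zt=-(np.cos(t)*k+np.sin(t)*h); xt=np.cos(t)*h-np.sin(t)*k
R=np.c_[xt,np.cross(zt,xt),zt]; R0=np.array(s["tool_rot"]); p0=np.array(s["eef_pos"])
rv=Ro.from_matrix(R0.T@R).as_rotvec(); d=np.array(a[:3])-p0
print("t",round(float(s["time"]),2),"pos",np.round(p0,1),"q",np.round(s["q"],2),"F",np.round(s["ft_force"],1),"grip",round(float(s["grip_width"]),3))
print("turn",np.round(rv,4),"rows>=",np.ceil(np.linalg.norm(rv)/.124),"| shift mm now-axes",np.round(R0.T@d,1),"after-turn",np.round(R.T@d,1),"rows>=",np.ceil(np.linalg.norm(d)/41))
```

```text
(no output)
```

send_rows:
  commands: [-0.0273,0.0244,0,0,0,0,-0.0273,0.0244,0,0,0,0,-0.0273,0.0244,0,0,0,0,-0.0273,0.0244,0,0,0,0,-0.0273,0.0244,0,0,0,0,-0.0273,0.0244,0,0,0,0,-0.0273,0.0244,0,0,0,0,-0.0273,0.0244,0,0,0,0]
  gripper: 0.575

```text
time: 1.87
eef_pos: [298.9, 332.5, 219.7]
tool_rot: [[0.264, 0.965, -0.004], [0.965, -0.264, 0.002], [0.001, -0.004, -1.0]]
ft_force: [0.5, 0.7, 0.1]
grip_width: 0.584
```

send_rows:
  commands: [-0.0273,0.0244,0,0,0,0,-0.0273,0.0244,0,0,0,0,-0.0273,0.0244,0,0,0,0,-0.0273,0.0244,0,0,0,0,-0.0273,0.0244,0,0,0,0,-0.0273,0.0244,0,0,0,0,-0.0273,0.0244,0,0,0,0,-0.0273,0.0244,0,0,0,0]

```text
time: 2.53
eef_pos: [433.4, 55.9, 220.3]
tool_rot: [[0.264, 0.965, 0.001], [0.965, -0.264, 0.009], [0.009, -0.002, -1.0]]
ft_force: [0.1, 0.6, 0.8]
grip_width: 0.576
```

send_rows:
  commands: [0,0,0,0,0,0.116,0,0,0,0,0,0.116,0,0,0,0,0,0.116]

```text
time: 2.78
eef_pos: [436.4, 46.4, 221.3]
tool_rot: [[0.588, 0.809, 0.004], [0.808, -0.588, 0.009], [0.01, -0.002, -1.0]]
ft_force: [-0.8, 0.7, -0.3]
grip_width: 0.575
```

```bash
python3 to.py 428 73.5 22 54.1
```

```text
t 2.78 pos [436.4  46.4 221.3] q [-0.72 -0.13  0.48  1.95  0.05  1.3   0.69] F [-0.8  0.7 -0.3] grip 0.575
turn [-0.0023 -0.0095 -0.0026] rows>= 1.0 | shift mm now-axes [ 15.1 -22.3 199.5] after-turn [ 17.  -22.7 199.3] rows>= 5.0
```

send_rows:
  commands: [0.017,-0.0227,0,-0.002,-0.0095,0,0,0,0,0,0,0,0,0,0.038,0,0,0,0,0,0.038,0,0,0,0,0,0.038,0,0,0,0,0,0.038,0,0,0,0,0,0.038,0,0,0,0,0,0,0,0,0]

```text
time: 3.45
eef_pos: [432.3, 76.4, 29.4]
tool_rot: [[0.594, 0.804, 0.012], [0.804, -0.594, 0.006], [0.012, 0.006, -1.0]]
ft_force: [-2.3, -1.0, -0.8]
grip_width: 0.571
```

```bash
python3 to.py 428 73.5 22 54.1
```

```text
t 3.45 pos [432.3  76.4  29.4] q [-0.72  0.14  0.47  2.17 -0.09  0.84  0.74] F [-2.3 -1.  -0.8] grip 0.571
turn [ 0.006  -0.0124 -0.0098] rows>= 1.0 | shift mm now-axes [-5.  -1.8  7.4] after-turn [-4.9 -1.8  7.4] rows>= 1.0
```

send_rows:
  commands: [-0.005,0.0,0.007,0.006,-0.012,-0.01,0,0.012,0,0,0,0,0,0.012,0,0,0,0,0,0.01,0,0,0,0,0,0.01,0,0,0,0,0,0.008,0,0,0,0,0,0.006,0,0,0,0]

```text
time: 4.03
eef_pos: [476.5, 40.8, 29.7]
tool_rot: [[0.58, 0.815, -0.007], [0.815, -0.58, 0.003], [-0.002, -0.007, -1.0]]
ft_force: [-2.8, 1.2, -1.4]
grip_width: 0.575
```

```bash
python3 to.py 484.6 32.9 22 54.1
```

```text
t 4.03 pos [476.5  40.8  29.7] q [-0.63  0.24  0.5   2.06 -0.15  0.88  0.91] F [-2.8  1.2 -1.4] grip 0.575
turn [-0.0069  0.0017  0.008 ] rows>= 1.0 | shift mm now-axes [-1.7 11.3  7.7] after-turn [-1.7 11.2  7.7] rows>= 1.0
```

send_rows:
  commands: [-0.001,0.006,0,0,0,0,-0.001,0.005,0,0,0,0,0,0,0,0,0,0]

```text
time: 4.28
eef_pos: [485.9, 32.6, 31.8]
tool_rot: [[0.579, 0.815, -0.005], [0.815, -0.579, 0.004], [0.0, -0.007, -1.0]]
ft_force: [-1.9, 1.3, -1.6]
grip_width: 0.575
```

```bash
cat > look.py <<'E'
import sys
from fit import *
C=np.array([641.3,-74.7]);Y=.191
def cr(p): d=np.array(p)-C;return [round(float(d@[np.cos(Y),np.sin(Y)]),1),round(float(d@[-np.sin(Y),np.cos(Y)]),1)]
if __name__=="__main__":
  for c in ("top","side"):
    im,d=arm.capture(c);np.savez(c+"_last.npz",im=im,d=d)
    for r in arm.landmark_of("tin_a",c):
        if r["point"][0]<720: print(c,np.round(r["point"],1),round(r["score"],2),"crate",cr(r["point"][:2]))
    save(c+sys.argv[1]+".png",im,1.4)
E
python3 to.py 484.6 32.9 22 54.1; python3 look.py 1
```

```text
t 4.28 pos [485.9  32.6  31.8] q [-0.61  0.26  0.5   2.04 -0.17  0.89  0.94] F [-1.9  1.3 -1.6] grip 0.575
turn [-0.0068 -0.0001  0.0085] rows>= 1.0 | shift mm now-axes [-0.5 -1.2  9.8] after-turn [-0.5 -1.3  9.8] rows>= 1.0
top [518.1   5.1   3.3] 0.63 crate [-105.8, 101.7]
top [ 482.8 -166.7    0.7] 0.62 crate [-173.1, -60.2]
side [515.8   6.2  -2.9] 0.9 crate [-107.9, 103.3]
side [ 481.1 -172.4   -0.7] 0.58 crate [-175.8, -65.5]
```

View pics/side1.png

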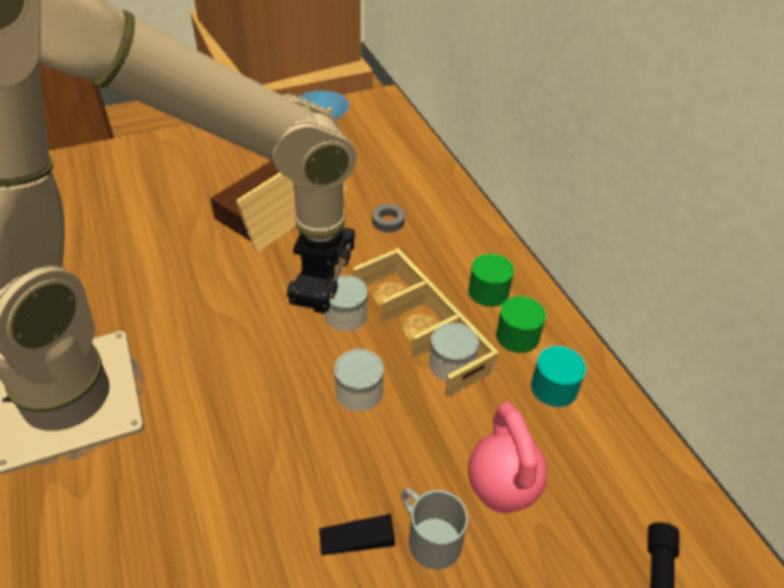

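send_rows:
  commands: [0,-0.025,0,0,0,0,0,-0.025,0,0,0,0,0,0,0,0,0,-0.117,0,0,0,0,0,-0.117,0,0,0,0,0,-0.117,0,0,0,0,0,-0.117,0,0,0,0,0,-0.117,0,0,0,0,0,-0.117]

```text
time: 5.15
eef_pos: [445.7, 64.2, 34.0]
tool_rot: [[-0.109, 0.994, 0.004], [0.994, 0.109, 0.004], [0.004, 0.004, -1.0]]
ft_force: [0.1, -0.3, -0.3]
grip_width: 0.571
```

send_rows:
  commands: [0,0,0,0,0,-0.117,0,0,0,0,0,0]

```text
time: 5.32
eef_pos: [446.6, 64.3, 34.6]
tool_rot: [[-0.236, 0.972, 0.006], [0.972, 0.236, 0.004], [0.003, 0.007, -1.0]]
ft_force: [0.0, -0.2, 0.0]
grip_width: 0.579
```

```bash
python3 to.py 455.6 -4.7 24 100.95
```

```text
t 5.32 pos [446.6  64.3  34.6] q [-0.61  0.16  0.39  2.13 -0.08  0.86  1.64] F [ 0.  -0.2  0. ] grip 0.579
turn [ 0.007  -0.0031  0.0475] rows>= 1.0 | shift mm now-axes [-69.2  -7.6  10.4] after-turn [-69.5  -4.2  10.6] rows>= 2.0
```

send_rows:
  commands: [0,0,0,0.007,-0.003,0.047,-0.023,-0.001,0.004,0,0,0,-0.023,-0.001,0.004,0,0,0,-0.023,-0.001,0.004,0,0,0,0,0,0,0,0,0]

```text
time: 5.73
eef_pos: [458.8, -4.7, 23.8]
tool_rot: [[-0.172, 0.985, 0.006], [0.985, 0.172, 0.001], [-0.0, 0.006, -1.0]]
ft_force: [-0.3, -0.8, -0.1]
grip_width: 0.574
```

```bash
python3 to.py 455.6 -4.7 24 100.95;python3 -c "
from look import *
print(cr(arm.read_state()['eef_pos'][:2]))"
```

```text
t 5.73 pos [458.8  -4.7  23.8] q [-0.51  0.2   0.45  2.12 -0.12  0.84  1.76] F [-0.3 -0.8 -0.1] grip 0.574
turn [ 0.0058  0.0002 -0.0178] rows>= 1.0 | shift mm now-axes [ 0.6 -3.1 -0.2] after-turn [ 0.6 -3.1 -0.2] rows>= 1.0
[-165.9, 103.3]
```

send_rows:
  commands: [0.0005,0.012,0,0.005,0,-0.018,0,0.014,0,0,0,0,0,0.014,0,0,0,0,0,0.014,0,0,0,0,0,0.014,0,0,0,0,0,0.012,0,0,0,0,0,0.008,0,0,0,0,0,0,0,0,0,0]

```text
time: 6.4
eef_pos: [539.5, 10.1, 22.6]
tool_rot: [[-0.154, 0.988, -0.018], [0.988, 0.154, -0.002], [0.001, -0.018, -1.0]]
ft_force: [0.2, 0.7, 0.8]
grip_width: 0.578
```

```bash
python3 to.py 583.3 20.0 24 100.95;python3 -c "
from look import *
print(cr(arm.read_state()['eef_pos'][:2]))"
```

```text
t 6.4 pos [539.5  10.1  22.6] q [-0.47  0.39  0.44  1.9  -0.2   0.92  1.78] F [0.2 0.7 0.8] grip 0.578
turn [-0.0181 -0.0016 -0.0364] rows>= 1.0 | shift mm now-axes [ 3.  44.7 -2.2] after-turn [ 1.4 44.8 -1.4] rows>= 2.0
[-83.8, 102.6]
```

send_rows:
  commands: [0.001,0.01,0,-0.018,0,-0.036,0,0.012,0,0,0,0,0,0.01,0,0,0,0,0,0.007,0,0,0,0,0,0.003,0,0,0,0]

```text
time: 6.82
eef_pos: [574.1, 17.4, 21.7]
tool_rot: [[-0.173, 0.985, -0.015], [0.985, 0.173, -0.001], [0.002, -0.015, -1.0]]
ft_force: [-8.7, -2.3, 7.5]
grip_width: 0.574
```

```bash
python3 to.py 583.3 20.0 24 100.95;python3 -c "
from look import *
print(cr(arm.read_state()['eef_pos'][:2]))"
```

```text
t 6.82 pos [574.1  17.4  21.7] q [-0.46  0.45  0.42  1.81 -0.22  0.95  1.81] F [-8.7 -2.3  7.5] grip 0.574
turn [-0.0146 -0.002  -0.0175] rows>= 1.0 | shift mm now-axes [ 1.   9.5 -2.4] after-turn [ 0.8  9.5 -2.3] rows>= 1.0
[-48.5, 103.2]
```

send_rows:
  commands: [0,0.004,-0.003,-0.014,0,-0.017,0,0.003,0,0,0,0]

```text
time: 6.98
eef_pos: [579.3, 18.5, 24.0]
tool_rot: [[-0.184, 0.983, -0.004], [0.983, 0.184, 0.001], [0.002, -0.004, -1.0]]
ft_force: [-2.1, -1.4, -0.3]
grip_width: 0.578
```

```bash
python3 to.py 583.3 20.0 24 100.95; python3 look.py 2
```

```text
t 6.98 pos [579.3  18.5  24. ] q [-0.45  0.45  0.42  1.8  -0.22  0.94  1.82] F [-2.1 -1.4 -0.3] grip 0.578
turn [-0.0039 -0.0015 -0.0062] rows>= 1.0 | shift mm now-axes [ 0.7  4.2 -0. ] after-turn [ 0.7  4.2 -0. ] rows>= 1.0
top [ 483.9 -169.5   -1.2] 0.74 crate [-172.5, -63.2]
side [ 477.8 -170.1   -1.2] 0.91 crate [-178.6, -62.6]
side [6.192e+02 2.440e+01 4.000e-01] 0.4 crate [-2.9, 101.5]
```

View pics/side2.png

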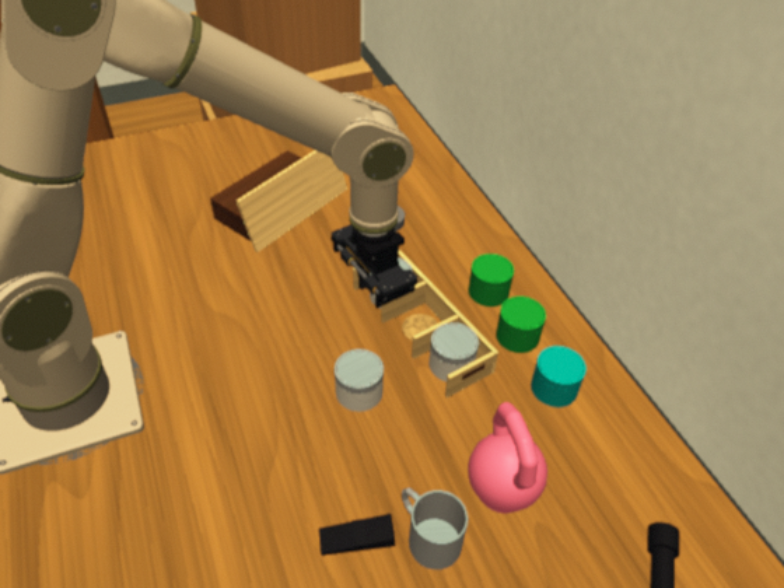

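The tin is most of the way into the +y cell (side px ~(405,262)), so I'll push the last few mm in small steps.

send_rows:
  commands: [0.0005,0.003,0,0,0,0,0,0.0025,0,0,0,0]

```text
time: 7.35
eef_pos: [583.2, 19.7, 23.8]
tool_rot: [[-0.183, 0.983, -0.007], [0.983, 0.183, 0.001], [0.002, -0.007, -1.0]]
ft_force: [-7.8, -1.7, 3.6]
grip_width: 0.573
```

send_rows:
  commands: [0,0.0025,0,0,0,0]

```text
time: 7.43
eef_pos: [584.5, 19.9, 23.7]
tool_rot: [[-0.182, 0.983, -0.01], [0.983, 0.182, 0.001], [0.002, -0.01, -1.0]]
ft_force: [-17.9, -4.4, 11.3]
grip_width: 0.576
```

```bash
python3 to.py 583.3 20.0 24 100.95
```

```text
t 7.43 pos [584.5  19.9  23.7] q [-0.45  0.47  0.42  1.78 -0.23  0.95  1.82] F [-17.9  -4.4  11.3] grip 0.576
turn [-0.0098 -0.0024 -0.0083] rows>= 1.0 | shift mm now-axes [ 0.3 -1.1 -0.3] after-turn [ 0.3 -1.1 -0.3] rows>= 1.0
```

send_rows:
  commands: [0,-0.015,0,0,0,0,0,-0.038,0,0,0,0,0,-0.038,0,0,0,0,0,0,-0.03,0,0,0,0,0,-0.04,0,0,0,0,0,-0.03,0,0,0,0,0,0,0,0,0.118,0,0,0,0,0,0.118]

```text
time: 8.1
eef_pos: [488.0, 4.4, 124.5]
tool_rot: [[0.061, 0.998, -0.013], [0.998, -0.061, 0.003], [0.002, -0.013, -1.0]]
ft_force: [0.4, 0.7, 0.1]
grip_width: 0.581
```

send_rows:
  commands: [0,0,0,0,0,0.12,0,0,0,0,0,0.12,0,0,0,0,0,0.12,0,0,0,0,0,0.12,0,0,0,0,0,0.12,0,0,0,0,0,0.12,0,0,0,0,0,0.12,0,0,0,0,0,0.12]

```text
time: 8.77
eef_pos: [494.9, 8.0, 130.0]
tool_rot: [[0.873, 0.487, 0.006], [0.487, -0.873, 0.01], [0.01, -0.005, -1.0]]
ft_force: [-0.1, 0.0, 0.0]
grip_width: 0.573
```

send_rows:
  commands: [0,0,0,0,0,0.12,0,0,0,0,0,0.12,0,0,0,0,0,0.12,0,0,0,0,0,0.12,0,0,0,0,0,0.12,0,0,0,0,0,0.12,0,0,0,0,0,0.12,0,0,0,0,0,0.12]

```text
time: 9.43
eef_pos: [500.6, 11.3, 133.3]
tool_rot: [[0.882, -0.472, 0.021], [-0.472, -0.882, 0.015], [0.012, -0.023, -1.0]]
ft_force: [0.3, -0.4, -0.6]
grip_width: 0.575
```

```bash
python3 to.py 441 -228.5 24 -34.7; python3 look.py 3
```

```text
t 9.43 pos [500.6  11.3 133.3] q [-0.7   0.12  0.63  1.94 -0.09  1.08 -0.51] F [ 0.3 -0.4 -0.6] grip 0.575
turn [-0.0236 -0.0102  0.1143] rows>= 1.0 | shift mm now-axes [ 59.4 242.  104.4] after-turn [ 87.6 231.1 109.3] rows>= 7.0
top [ 481.4 -169.9    0.9] 0.87 crate [-175.1, -63.1]
top [6.248e+02 2.600e+01 2.000e-01] 0.86 crate [2.9, 102.0]
top [ 6.609e+02 -1.736e+02 -2.000e-01] 0.25 crate [0.5, -100.8]
side [ 481.4 -172.5   -1.5] 0.69 crate [-175.6, -65.7]
```

send_rows:
  commands: [0,0,0,-0.024,-0.01,0.114,0.0125,0.033,0,0,0,0,0.0125,0.033,0,0,0,0,0.0125,0.033,0,0,0,0,0.0125,0.033,0,0,0,0,0.0125,0.033,0,0,0,0,0.0125,0.033,0,0,0,0,0.0125,0.033,0,0,0,0]

```text
time: 10.3
eef_pos: [448.8, -229.8, 134.3]
tool_rot: [[0.851, -0.525, 0.005], [-0.525, -0.851, 0.001], [0.004, -0.004, -1.0]]
ft_force: [0.8, -0.1, 0.0]
grip_width: 0.575
```

send_rows:
  commands: [0,0,0,0,0,0]

```text
time: 10.38
eef_pos: [446.6, -236.8, 135.0]
tool_rot: [[0.849, -0.528, 0.007], [-0.528, -0.849, -0.002], [0.006, -0.002, -1.0]]
ft_force: [0.0, -0.2, 0.6]
grip_width: 0.574
```

```bash
python3 to.py 441 -228.5 24 -34.7
```

```text
t 10.38 pos [ 446.6 -236.8  135. ] q [-0.37  0.16  0.84  1.93 -0.14  1.11 -0.03] F [ 0.  -0.2  0.6] grip 0.574
turn [-0.0022 -0.0063  0.0495] rows>= 1.0 | shift mm now-axes [ -9.9  -3.9 110.9] after-turn [ -9.3  -3.6 111. ] rows>= 3.0
```

send_rows:
  commands: [-0.0095,-0.001,0,-0.002,-0.006,0.049,0,0,0.036,0,0,0,0,0,0.038,0,0,0,0,0,0.033,0,0,0,0,0,0,0,0,0]

```text
time: 10.8
eef_pos: [441.8, -235.4, 27.6]
tool_rot: [[0.829, -0.56, 0.011], [-0.56, -0.829, -0.002], [0.01, -0.004, -1.0]]
ft_force: [-1.1, -0.2, -0.3]
grip_width: 0.576
```

```bash
python3 to.py 508.8 -130.9 26 -34.7
```

```text
t 10.8 pos [ 441.8 -235.4   27.6] q [-0.29  0.34  0.79  2.03 -0.31  0.88  0.07] F [-1.1 -0.2 -0.3] grip 0.576
turn [-0.0045 -0.0101  0.0117] rows>= 1.0 | shift mm now-axes [  -3.  -124.1    2.2] after-turn [  -4.4 -124.1    1.6] rows>= 4.0
```

send_rows:
  commands: [-0.0035,-0.014,0.002,-0.004,-0.01,0.012,0,-0.015,0,0,0,0,0,-0.015,0,0,0,0,0,-0.015,0,0,0,0,0,-0.015,0,0,0,0,0,-0.015,0,0,0,0,0,-0.014,0,0,0,0,0,-0.01,0,0,0,0]

```text
time: 11.47
eef_pos: [503.5, -142.3, 33.7]
tool_rot: [[0.829, -0.559, -0.003], [-0.559, -0.829, -0.005], [0.0, 0.005, -1.0]]
ft_force: [-1.0, -1.4, -2.0]
grip_width: 0.575
```

```bash
python3 to.py 508.8 -130.9 26 -34.7
```

```text
t 11.47 pos [ 503.5 -142.3   33.7] q [-0.45  0.38  0.74  1.96 -0.31  0.92 -0.14] F [-1.  -1.4 -2. ] grip 0.575
turn [ 0.0054 -0.0005  0.0121] rows>= 1.0 | shift mm now-axes [ -2.  -12.5   7.7] after-turn [ -2.1 -12.4   7.7] rows>= 1.0
```

send_rows:
  commands: [-0.001,-0.007,0,0,0,0,-0.001,-0.006,0,0,0,0,0,0,0,0,0,0]

```text
time: 11.72
eef_pos: [511.2, -128.1, 35.4]
tool_rot: [[0.832, -0.555, -0.001], [-0.555, -0.832, -0.005], [0.002, 0.005, -1.0]]
ft_force: [-0.9, -1.3, -0.9]
grip_width: 0.572
```

```bash
python3 to.py 508.8 -130.9 26 -34.7; python3 look.py 4
```

```text
t 11.72 pos [ 511.2 -128.1   35.4] q [-0.47  0.38  0.74  1.95 -0.31  0.93 -0.17] F [-0.9 -1.3 -0.9] grip 0.572
turn [ 0.0048 -0.0021  0.017 ] rows>= 1.0 | shift mm now-axes [-0.5  3.6  9.5] after-turn [-0.4  3.6  9.4] rows>= 1.0
top [629.6  27.6   3.5] 0.74 crate [7.9, 102.7]
top [537.2 -90.9   1.7] 0.63 crate [-105.3, 3.9]
side [535.1 -93.6  -3.7] 0.77 crate [-107.9, 1.6]
side [625.8  25.6  -2.5] 0.74 crate [3.8, 101.4]
```

send_rows:
  commands: [0,0.027,0.004,0,0,0,0,0.027,0.004,0,0,0,0,0,0,0,0,0.11,0,0,0,0,0,0.11,0,0,0,0,0,0.11,0,0,0,0,0,0.11,0,0,0,0,0,0.11,0,0,0,0,0,0.11]

```text
time: 12.58
eef_pos: [478.4, -179.9, 28.6]
tool_rot: [[0.285, -0.958, 0.003], [-0.958, -0.285, -0.003], [0.004, -0.002, -1.0]]
ft_force: [-0.1, 0.5, -0.0]
grip_width: 0.577
```

send_rows:
  commands: [0,0,0,0,0,0.09,0,0,0,0,0,0]

```text
time: 12.75
eef_pos: [478.1, -180.8, 28.8]
tool_rot: [[0.186, -0.983, 0.004], [-0.983, -0.186, -0.003], [0.004, -0.003, -1.0]]
ft_force: [-0.7, 0.3, 0.1]
grip_width: 0.575
```

```bash
python3 to.py 471.4 -107.5 24 -79.05
```

```text
t 12.75 pos [ 478.1 -180.8   28.8] q [-0.52  0.42  0.93  2.   -0.42  0.92 -0.75] F [-0.7  0.3  0.1] grip 0.575
turn [-0.0032 -0.0038 -0.0038] rows>= 1.0 | shift mm now-axes [-73.2  -7.    4.5] after-turn [-73.2  -7.3   4.8] rows>= 2.0
```

send_rows:
  commands: [-0.024,0,0.002,-0.003,-0.004,-0.004,-0.024,0,0.002,0,0,0,-0.024,0,0,0,0,0,0,0,0,0,0,0]

```text
time: 13.08
eef_pos: [463.6, -110.8, 24.8]
tool_rot: [[0.196, -0.981, 0.001], [-0.981, -0.196, -0.001], [0.002, -0.001, -1.0]]
ft_force: [0.7, 1.1, -0.4]
grip_width: 0.577
```

```bash
python3 to.py 603.0 -82.1 24 -79.05
```

```text
t 13.08 pos [ 463.6 -110.8   24.8] q [-0.71  0.34  0.96  2.09 -0.36  0.88 -0.91] F [ 0.7  1.1 -0.4] grip 0.577
turn [-0.0007 -0.0016  0.0065] rows>= 1.0 | shift mm now-axes [  -0.8 -142.3    0.9] after-turn [  -1.7 -142.3    0.8] rows>= 4.0
```

send_rows:
  commands: [-0.0015,-0.014,0,0,0,0.006,0,-0.016,0,0,0,0,0,-0.016,0,0,0,0,0,-0.015,0,0,0,0,0,-0.015,0,0,0,0,0,-0.012,0,0,0,0,0,-0.008,0,0,0,0,0,0,0,0,0,0]

```text
time: 13.75
eef_pos: [554.1, -92.6, 23.9]
tool_rot: [[0.213, -0.977, -0.011], [-0.977, -0.213, 0.003], [-0.006, 0.01, -1.0]]
ft_force: [-0.4, 0.2, 0.6]
grip_width: 0.578
```

```bash
python3 to.py 603.0 -82.1 24 -79.05
```

```text
t 13.75 pos [554.1 -92.6  23.9] q [-0.6   0.54  0.85  1.86 -0.48  0.98 -0.89] F [-0.4  0.2  0.6] grip 0.578
turn [0.0102 0.0055 0.0233] rows>= 1.0 | shift mm now-axes [  0.1 -50.   -0.6] after-turn [ -1.  -50.   -0.1] rows>= 2.0
```

send_rows:
  commands: [-0.001,-0.01,0,0.01,0.005,0.023,0,-0.013,0,0,0,0,0,-0.012,0,0,0,0,0,-0.008,0,0,0,0,0,-0.004,0,0,0,0]

```text
time: 14.17
eef_pos: [594.5, -87.5, 23.0]
tool_rot: [[0.192, -0.981, -0.011], [-0.981, -0.192, 0.001], [-0.003, 0.01, -1.0]]
ft_force: [-7.0, 0.3, 5.5]
grip_width: 0.578
```

```bash
python3 to.py 603.0 -82.1 24 -79.05
```

```text
t 14.17 pos [594.5 -87.5  23. ] q [-0.56  0.61  0.83  1.75 -0.52  1.02 -0.92] F [-7.   0.3  5.5] grip 0.578
turn [0.0105 0.0034 0.0022] rows>= 1.0 | shift mm now-axes [-3.7 -9.4 -1.1] after-turn [-3.7 -9.4 -1. ] rows>= 1.0
```

send_rows:
  commands: [-0.003,-0.004,-0.001,0.01,0.003,0.002,-0.001,-0.003,0,0,0,0,0,-0.003,0,0,0,0]

```text
time: 14.42
eef_pos: [601.9, -84.0, 23.4]
tool_rot: [[0.191, -0.982, -0.003], [-0.982, -0.191, -0.001], [-0.0, 0.003, -1.0]]
ft_force: [-4.9, -1.0, 2.6]
grip_width: 0.575
```

send_rows:
  commands: [0,-0.0025,0,0,0,0]

```text
time: 14.5
eef_pos: [603.9, -83.7, 23.3]
tool_rot: [[0.191, -0.981, -0.004], [-0.982, -0.191, -0.0], [-0.001, 0.004, -1.0]]
ft_force: [-5.6, -0.4, 4.4]
grip_width: 0.575
```

```bash
python3 to.py 603.0 -82.1 24 -79.05
```

```text
t 14.5 pos [603.9 -83.7  23.3] q [-0.56  0.63  0.82  1.73 -0.53  1.02 -0.92] F [-5.6 -0.4  4.4] grip 0.575
turn [0.004  0.0005 0.0015] rows>= 1.0 | shift mm now-axes [-1.8  0.6 -0.7] after-turn [-1.8  0.6 -0.7] rows>= 1.0
```

send_rows:
  commands: [-0.001,-0.0025,0,0,0,0,0,-0.002,0,0,0,0]

```text
time: 14.67
eef_pos: [604.4, -83.7, 23.0]
tool_rot: [[0.19, -0.982, -0.012], [-0.982, -0.19, -0.0], [-0.002, 0.012, -1.0]]
ft_force: [-15.1, 0.3, 12.5]
grip_width: 0.575
```

```bash
python3 to.py 603.0 -82.1 24 -79.05
```

```text
t 14.67 pos [604.4 -83.7  23. ] q [-0.56  0.63  0.82  1.72 -0.53  1.03 -0.93] F [-15.1   0.3  12.5] grip 0.575
turn [0.0117 0.002  0.0005] rows>= 1.0 | shift mm now-axes [-1.8  1.1 -0.9] after-turn [-1.8  1.1 -1. ] rows>= 1.0
```

send_rows:
  commands: [0,0.015,0,0,0,0,0,0.038,0,0,0,0,0,0.038,0,0,0,0,0,0,-0.035,0,0,0,0,0,-0.041,0,0,0,0,0,-0.041,0,0,0,0,0,-0.041,0,0,0,0,0,0,0,0,-0.12]

```text
time: 15.33
eef_pos: [507.6, -102.0, 181.7]
tool_rot: [[0.303, -0.953, -0.022], [-0.953, -0.303, 0.004], [-0.01, 0.02, -1.0]]
ft_force: [1.3, -0.1, 0.6]
grip_width: 0.575
```

send_rows:
  commands: [0,0,0,0,0,-0.122,0,0,0,0,0,-0.122,0,0,0,0,0,-0.122,0,0,0,0,0,-0.122,0,0,0,0,0,-0.122,0,0,0,0,0,-0.122,0,0,0,0,0,-0.122,0,0,0,0,0,-0.122]

```text
time: 16.0
eef_pos: [515.1, -100.6, 189.4]
tool_rot: [[0.966, -0.257, -0.001], [-0.257, -0.966, 0.01], [-0.003, -0.009, -1.0]]
ft_force: [-0.4, -0.2, -1.0]
grip_width: 0.573
```

send_rows:
  commands: [0,0,0,0,0,-0.122,0,0,0,0,0,-0.122,0,0,0,0,0,-0.122,0,0,0,0,0,-0.122,0,0,0,0,0,-0.122,0,0,0,0,0,-0.122,0,0,0,0,0,-0.122,0,0,0,0,0,-0.122]

```text
time: 16.67
eef_pos: [520.1, -99.9, 192.9]
tool_rot: [[0.738, 0.674, 0.013], [0.674, -0.738, 0.013], [0.018, -0.001, -1.0]]
ft_force: [-0.0, 0.2, -0.5]
grip_width: 0.576
```

```bash
python3 to.py 502 365 178 40; python3 look.py 5
```

```text
t 16.67 pos [520.1 -99.9 192.9] q [-0.59  0.15  0.78  1.8  -0.13  1.23  0.96] F [-0.   0.2 -0.5] grip 0.576
turn [-0.0017 -0.0183  0.0419] rows>= 1.0 | shift mm now-axes [ 299.7 -355.5   20.8] after-turn [ 284.9 -367.8   14.9] rows>= 12.0
top [648.2 -74.1   1.5] 0.95 crate [6.9, -0.7]
top [6.267e+02 2.340e+01 2.000e-01] 0.61 crate [4.3, 99.1]
side [624.7  27.6  -1.4] 0.94 crate [3.1, 103.6]
side [647.3 -72.5  -1.6] 0.69 crate [6.3, 1.0]
```

View pics/top5.png

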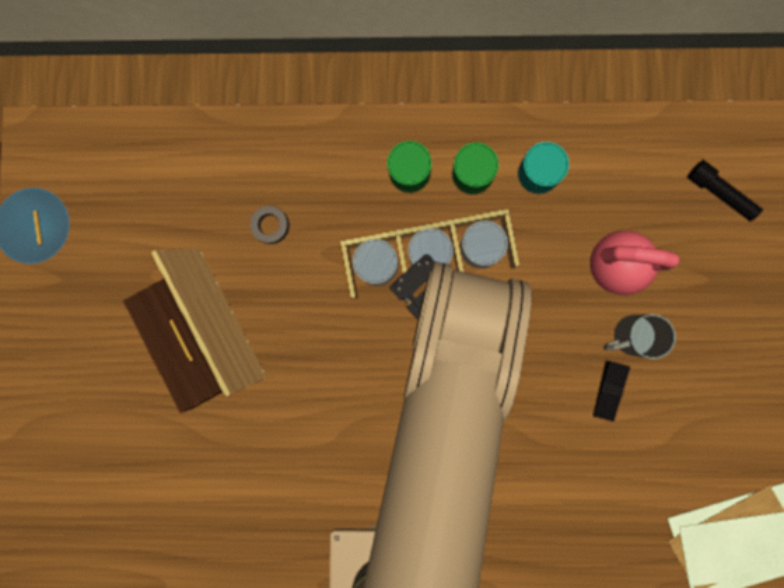

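Both tins stand at the back of their cells (top px (375,262) and (430,249)), and nothing else has moved. Now the board.

send_rows:
  commands: [0.025,-0.0297,-0.003,0,0,0,0.025,-0.0297,-0.003,0,0,0,0.025,-0.0297,-0.003,0,0,0,0.025,-0.0297,-0.003,0,0,0,0.025,-0.0297,-0.003,0,0,0,0.025,-0.0297,-0.003,0,0,0,0.025,-0.0297,-0.003,0,0,0,0.025,-0.0297,-0.003,0,0,0]

```text
time: 17.53
eef_pos: [517.9, 212.6, 223.1]
tool_rot: [[0.781, 0.624, 0.017], [0.624, -0.782, 0.014], [0.022, -0.0, -1.0]]
ft_force: [0.2, -1.0, 1.0]
grip_width: 0.575
```

send_rows:
  commands: [0.025,-0.0297,-0.003,0,0,0,0.025,-0.0297,-0.003,0,0,0,0.025,-0.0297,-0.003,0,0,0,0,0,0,0,0,-0.12,0,0,0,0,0,-0.12,0,0,0,0,0,-0.12,0,0,0,0,0,-0.12,0,0,0,0,0,-0.12]

```text
time: 18.2
eef_pos: [516.0, 351.4, 232.9]
tool_rot: [[0.291, 0.957, 0.016], [0.957, -0.291, 0.018], [0.022, 0.01, -1.0]]
ft_force: [-0.0, -0.0, 0.3]
grip_width: 0.573
```

send_rows:
  commands: [0,0,0,0,0,-0.12,0,0,0,0,0,-0.12,0,0,0,0,0,-0.12,0,0,0,0,0,-0.12,0,0,0,0,0,-0.12]

```text
time: 18.62
eef_pos: [515.8, 352.8, 232.3]
tool_rot: [[-0.31, 0.951, 0.017], [0.951, 0.31, 0.019], [0.012, 0.021, -1.0]]
ft_force: [-1.0, 0.4, 0.6]
grip_width: 0.571
```

```bash
python3 to.py 502 365 178 118.8 17.2
```

```text
t 18.62 pos [515.8 352.8 232.3] q [-0.92  0.31  0.32  1.49 -0.11  1.33  1.29] F [-1.   0.4  0.6] grip 0.571
turn [-0.0057 -0.3097 -0.1894] rows>= 3.0 | shift mm now-axes [ 15.2 -10.5  54.3] after-turn [32.6 -6.2 46.7] rows>= 2.0
```

send_rows:
  commands: [0,0,0,-0.002,-0.103,-0.063,0,0,0,-0.002,-0.103,-0.063,0,0,0,-0.002,-0.103,-0.063,0.016,-0.003,0.02,0,0,0,0.016,-0.003,0.02,0,0,0,0,0,0,0,0,0]

```text
time: 19.12
eef_pos: [504.5, 366.4, 185.0]
tool_rot: [[-0.447, 0.881, 0.154], [0.84, 0.473, -0.267], [-0.308, 0.01, -0.951]]
ft_force: [-0.7, 0.5, -0.5]
grip_width: 0.576
```

```bash
python3 to.py 515.3 341.5 90.3 118.8 17.2
```

```text
t 19.12 pos [504.5 366.4 185. ] q [-1.09  0.41  0.3   1.49  0.19  1.35  1.2 ] F [-0.7  0.5 -0.5] grip 0.576
turn [ 0.0061  0.0133 -0.0126] rows>= 1.0 | shift mm now-axes [ 3.5 -3.1 98.4] after-turn [ 2.2 -2.5 98.5] rows>= 3.0
```

send_rows:
  commands: [0.002,-0.0025,0.005,0.006,0.013,-0.012,0,0,0.03,0,0,0,0,0,0.03,0,0,0,0,0,0.02,0,0,0,0,0,0.008,0,0,0,0,0,0,0,0,0]

```text
time: 19.62
eef_pos: [519.3, 341.0, 98.5]
tool_rot: [[-0.448, 0.883, 0.144], [0.846, 0.47, -0.252], [-0.29, 0.009, -0.957]]
ft_force: [-0.5, -0.0, -0.2]
grip_width: 0.573
```

```bash
python3 to.py 515.3 341.5 90.3 118.8 17.2; python3 look.py 6 >/dev/null; python3 -c "
from h import *
im=np.load('side_last.npz')['im'];save('c6.png',im[50:230,100:340],3)"
```

```text
t 19.62 pos [519.3 341.   98.5] q [-1.04  0.47  0.3   1.6   0.16  1.17  1.22] F [-0.5 -0.  -0.2] grip 0.573
turn [ 0.0049 -0.0056 -0.0152] rows>= 1.0 | shift mm now-axes [ 4.6 -3.4  7.1] after-turn [ 4.7 -3.3  7.1] rows>= 1.0
```

View pics/c6.png

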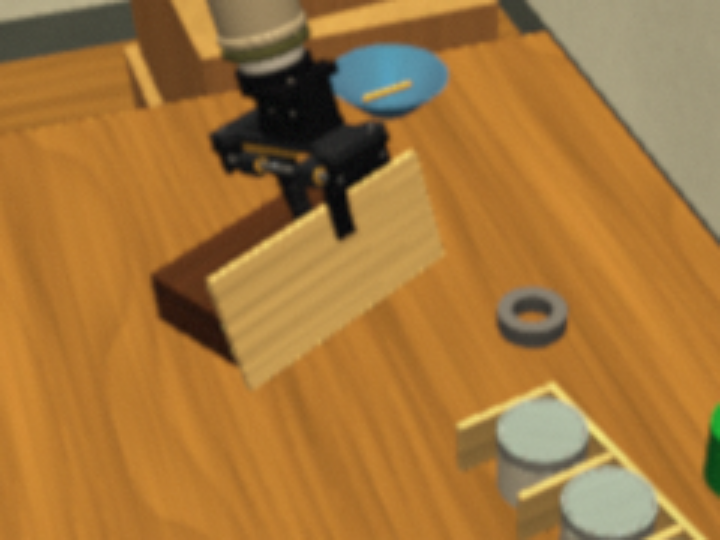

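The fingers straddle the board's top edge at its middle (crop px (340,215)). I'll correct by a few mm and close.

send_rows:
  commands: [0.0045,-0.003,0.006,0.004,-0.005,-0.015,0,0,0.002,0,0,0]

```text
time: 19.98
eef_pos: [516.2, 346.1, 93.7]
tool_rot: [[-0.463, 0.874, 0.148], [0.837, 0.486, -0.252], [-0.292, 0.008, -0.956]]
ft_force: [-0.9, 0.3, -0.1]
grip_width: 0.569
```

send_rows:
  commands: [0,0,0,0,0,0,0,0,0,0,0,0,0,0,0,0,0,0,0,0,0,0,0,0,0,0,0,0,0,0,0,0,0,0,0,0]
  gripper: 0

```text
time: 20.48
eef_pos: [515.9, 347.6, 94.5]
tool_rot: [[-0.465, 0.873, 0.15], [0.836, 0.488, -0.25], [-0.291, 0.009, -0.957]]
ft_force: [-0.7, 0.1, -0.8]
grip_width: 0.208
```

```bash
python3 to.py 515.3 341.5 90.3 118.8 17.2
```

```text
t 20.48 pos [515.9 347.6  94.5] q [-1.05  0.47  0.29  1.61  0.17  1.16  1.22] F [-0.7  0.1 -0.8] grip 0.208
turn [ 0.0105 -0.0046  0.0043] rows>= 1.0 | shift mm now-axes [-3.6 -3.5  5.5] after-turn [-3.6 -3.4  5.5] rows>= 1.0
```

Still closing.

send_rows:
  commands: [-0.003,0,0,0,0,0,0,0,0,0,0,0,0,0,0,0,0,0,0,0,0,0,0,0,0,0,0,0,0,0,0,0,0,0,0,0]
  gripper: 0

```text
time: 20.98
eef_pos: [517.8, 344.0, 95.7]
tool_rot: [[-0.464, 0.873, 0.149], [0.837, 0.487, -0.251], [-0.292, 0.009, -0.956]]
ft_force: [-0.5, 0.1, 0.5]
grip_width: 0.109
```

```bash
python3 to.py 515.3 341.5 90.3 118.8 17.2
```

```text
t 20.98 pos [517.8 344.   95.7] q [-1.05  0.47  0.3   1.61  0.17  1.16  1.23] F [-0.5  0.1  0.5] grip 0.109
turn [ 0.0102 -0.004   0.0031] rows>= 1.0 | shift mm now-axes [ 0.7 -3.5  5.4] after-turn [ 0.7 -3.4  5.5] rows>= 1.0
```

send_rows:
  commands: [-0.012,0,-0.01,0,0,0,-0.012,0,-0.027,0,0,0,-0.012,0,-0.036,0,0,0,-0.012,0,-0.036,0,0,0,-0.01,0,-0.03,0,0,0,0,0,0,0,0,0]

```text
time: 21.48
eef_pos: [523.4, 325.4, 252.4]
tool_rot: [[-0.465, 0.874, 0.144], [0.836, 0.486, -0.256], [-0.293, 0.001, -0.956]]
ft_force: [1.5, 0.1, -1.4]
grip_width: 0.111
```

```bash
python3 to.py 530 320 210 10.95 17.2; python3 look.py 7 >/dev/null; python3 -c "
from h import *
im=np.load('side_last.npz')['im'];save('c7.png',im[30:230,80:360],2.8)"
```

```text
t 21.48 pos [523.4 325.4 252.4] q [-1.04  0.34  0.32  1.44  0.19  1.44  1.32] F [ 1.5  0.1 -1.4] grip 0.111
turn [ 0.5568 -0.0028  1.8035] rows>= 16.0 | shift mm now-axes [ 4.9  3.1 42.8] after-turn [17.8  6.5 38.9] rows>= 2.0
```

View pics/c7.png

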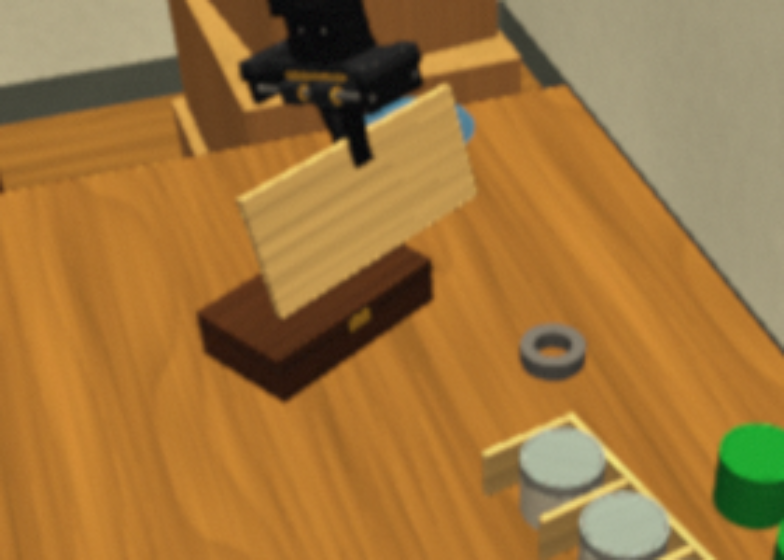

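The board is held square and clear of the box. I'll turn it to the crate's heading and measure how it sits in the gripper.

send_rows:
  commands: [0,0,0,0.0348,0,0.1127,0,0,0,0.0348,0,0.1127,0,0,0,0.0348,0,0.1127,0,0,0,0.0348,0,0.1127,0,0,0,0.0348,0,0.1127,0,0,0,0.0348,0,0.1127,0,0,0,0.0348,0,0.1127,0,0,0,0.0348,0,0.1127]

```text
time: 22.35
eef_pos: [513.3, 323.5, 228.9]
tool_rot: [[0.422, 0.893, -0.159], [0.846, -0.451, -0.285], [-0.326, -0.014, -0.945]]
ft_force: [0.5, -0.4, -2.5]
grip_width: 0.107
```

send_rows:
  commands: [0,0,0,0.0348,0,0.1127,0,0,0,0.0348,0,0.1127,0,0,0,0.0348,0,0.1127,0,0,0,0.0348,0,0.1127,0,0,0,0.0348,0,0.1127,0,0,0,0.0348,0,0.1127,0,0,0,0.0348,0,0.1127,0,0,0,0,0,0]

```text
time: 23.02
eef_pos: [509.3, 319.8, 211.7]
tool_rot: [[0.915, 0.226, -0.334], [0.201, -0.974, -0.107], [-0.349, 0.031, -0.936]]
ft_force: [0.4, -0.5, -1.6]
grip_width: 0.114
```

```bash
cat > bd.py <<'E'
from h import *
from look import cr
from scipy.spatial import ConvexHull
# board in tool frame and world, from both cameras
def run():
  s=arm.read_state();R=np.array(s["tool_rot"]);p=np.array(s["eef_pos"])
  for c in("top","side"):
    im,d=arm.capture(c);np.savez(c+"_last.npz",im=im,d=d);P=world(c,d)
    rs=arm.regions_of("board",c)
    if not rs: print(c,"none");continue
    m=rs[0]["pixels"]&(d>0);A=P[m];q=A
    q=q[np.linalg.norm(q-np.median(q,0),axis=1)<180]
    for _ in range(5):
        V=np.linalg.svd(q-q.mean(0),full_matrices=False)[2];n=V[2];q=q[abs((q-q.mean(0))@n)<4]
    if n[2]<0:n=-n
    c0=q.mean(0);A=A[abs((A-c0)@n)<4];e2=np.array([0,0,1])-n*n[2];e2/=np.linalg.norm(e2);e1=np.cross(e2,-n)
    uv=np.c_[(A-c0)@e1,(A-c0)@e2].astype(np.float32);box=cv2.minAreaRect(uv)
    ctr=c0+e1*box[0][0]+e2*box[0][1]-5*n
    print(c,round(rs[0]["score"],2),"n in tool",np.round(R.T@n,3),"lean",round(float(np.arcsin(n[2])),3),"yaw",round(float(np.arctan2(-n[1],-n[0])),3),"rect",np.round(box[1],0),round(box[2],1),
      "ctr tool",np.round(R.T@(ctr-p),1),"ctr",np.round(ctr,1),"zrange",np.round(np.percentile(A[:,2],[.5,99.5]),1))
    ft=ctr-62.5*e2; print("   foot",np.round(ft,1),"crate",cr(ft[:2]))
run()
E
python3 to.py 519 -70 210 10.95 17.2; python3 bd.py
```

```text
t 23.02 pos [509.3 319.8 211.7] q [-0.95  0.62  0.6   1.23 -0.37  1.74 -0.16] F [ 0.4 -0.5 -1.6] grip 0.114
turn [0.0409 0.0563 0.0248] rows>= 1.0 | shift mm now-axes [-68.9 381.7  40. ] after-turn [-61.1 384.6  20.7] rows>= 10.0
top 0.86 n in tool [-1.    0.   -0.01] lean 0.367 yaw 0.216 rect [130. 288.] 88.9 ctr tool [ 0.2  0.1 35.5] ctr [497.6 315.9 178.4] zrange [123.2 240.7]
   foot [475.7 311.1 120. ] crate [-89.3, 410.2]
side 0.56 n in tool [-1.     0.012 -0.002] lean 0.359 yaw 0.229 rect [128. 295.] 89.1 ctr tool [-1.6 -1.6 34.6] ctr [495.9 317.4 179.7] zrange [122.2 241.2]
   foot [474.5 312.4 121.2] crate [-90.3, 411.7]
```

send_rows:
  commands: [0,0,0,0.041,0.056,0.025,0,0,0,0,0,0]

```text
time: 23.38
eef_pos: [508.0, 323.3, 211.2]
tool_rot: [[0.934, 0.21, -0.289], [0.201, -0.978, -0.059], [-0.295, -0.003, -0.955]]
ft_force: [1.9, -0.4, -1.3]
grip_width: 0.111
```

```bash
python3 to.py 555 -91 205 10.95 17.2
```

```text
t 23.38 pos [508.  323.3 211.2] q [-0.97  0.57  0.61  1.3  -0.37  1.67 -0.16] F [ 1.9 -0.4 -1.3] grip 0.111
turn [ 0.0031 -0.0007  0.02  ] rows>= 1.0 | shift mm now-axes [-37.6 414.9  16.8] after-turn [-29.2 415.7  15.6] rows>= 11.0
```

send_rows:
  commands: [-0.0024,0.025,0.001,0.003,0,0.02,-0.0024,0.033,0.001,0,0,0,-0.0024,0.033,0.001,0,0,0,-0.0024,0.033,0.001,0,0,0,-0.0024,0.033,0.001,0,0,0,-0.0024,0.033,0.001,0,0,0,-0.0024,0.033,0.001,0,0,0,-0.0024,0.033,0.001,0,0,0]

```text
time: 24.05
eef_pos: [538.3, 75.0, 208.6]
tool_rot: [[0.924, 0.241, -0.298], [0.231, -0.971, -0.068], [-0.306, -0.006, -0.952]]
ft_force: [0.7, 0.3, -2.5]
grip_width: 0.108
```

send_rows:
  commands: [-0.0024,0.033,0.001,0,0,0,-0.0024,0.033,0.001,0,0,0,-0.0024,0.033,0.001,0,0,0,-0.0024,0.03,0.001,0,0,0,-0.0024,0.02,0.001,0,0,0,0,0,0,0,0,0]

```text
time: 24.55
eef_pos: [563.0, -83.5, 208.5]
tool_rot: [[0.917, 0.257, -0.305], [0.246, -0.966, -0.075], [-0.314, -0.006, -0.949]]
ft_force: [0.3, 0.4, -2.0]
grip_width: 0.11
```

```bash
python3 to.py 555 -91 130 10.95 17.2
```

```text
t 24.55 pos [563.  -83.5 208.5] q [-0.49  0.54  0.74  1.4  -0.21  1.63  0.51] F [ 0.3  0.4 -2. ] grip 0.11
turn [0.0148 0.0194 0.0675] rows>= 1.0 | shift mm now-axes [15.5  5.7 77.6] after-turn [14.4  5.8 77.8] rows>= 2.0
```

send_rows:
  commands: [0,0,0,0.015,0.019,0.067,0.0048,0.002,0.026,0,0,0,0.0048,0.002,0.026,0,0,0,0.0048,0.002,0.02,0,0,0,0,0,0,0,0,0]

```text
time: 24.97
eef_pos: [558.5, -88.2, 134.8]
tool_rot: [[0.935, 0.202, -0.292], [0.194, -0.979, -0.058], [-0.298, -0.003, -0.955]]
ft_force: [-0.9, -0.1, -3.4]
grip_width: 0.114
```

```bash
python3 to.py 578 -87 100 10.95 17.2; python3 bd.py
```

```text
t 24.97 pos [558.5 -88.2 134.8] q [-0.48  0.58  0.73  1.5  -0.25  1.48  0.48] F [-0.9 -0.1 -3.4] grip 0.114
turn [0.0011 0.0023 0.0128] rows>= 1.0 | shift mm now-axes [28.8  2.9 27.5] after-turn [28.8  2.5 27.5] rows>= 1.0
top 0.95 n in tool [-1.    0.   -0.01] lean 0.312 yaw 0.205 rect [ 98. 127.] 0.9 ctr tool [ 0.1 93.9 34.8] ctr [ 567.4 -182.1  101.3] zrange [ 43.3 162.4]
   foot [ 548.6 -186.    41.9] crate [-112.1, -91.7]
side 0.86 n in tool [-1.     0.001  0.003] lean 0.3 yaw 0.205 rect [130. 293.] 89.8 ctr tool [-0.2 -0.9 31. ] ctr [549.  -89.1 105.3] zrange [ 46.5 166.7]
   foot [531.  -92.9  45.6] crate [-111.8, 3.1]
```

send_rows:
  commands: [0.0115,0.001,0.009,0.001,0.002,0.013,0.0115,0.001,0.009,0,0,0,0.0105,0.0005,0.008,0,0,0,0,0,0,0,0,0]

```text
time: 25.5
eef_pos: [590.5, -85.4, 110.1]
tool_rot: [[0.942, 0.192, -0.275], [0.183, -0.981, -0.057], [-0.281, 0.003, -0.96]]
ft_force: [-0.7, 0.3, -2.4]
grip_width: 0.114
```

```bash
python3 to.py 594 -83.8 94.6 10.95 17.2;python3 -c "
from look import *
print(cr(arm.read_state()['eef_pos'][:2]))"
```

```text
t 25.5 pos [590.5 -85.4 110.1] q [-0.45  0.65  0.71  1.44 -0.3   1.45  0.48] F [-0.7  0.3 -2.4] grip 0.114
turn [ 0.0033 -0.0156  0.001 ] rows>= 1.0 | shift mm now-axes [ 8.  -1.  13.8] after-turn [ 8.2 -0.9 13.7] rows>= 1.0
[-52.0, -0.9]
```

send_rows:
  commands: [0.0015,-0.0005,0.007,0.003,-0.015,0.001,0.0015,0,0.006,0,0,0,0,0,0,0,0,0]

```text
time: 25.75
eef_pos: [590.3, -85.1, 97.6]
tool_rot: [[0.938, 0.191, -0.29], [0.182, -0.982, -0.057], [-0.295, 0.001, -0.955]]
ft_force: [-0.3, 0.6, -2.2]
grip_width: 0.115
```

```bash
python3 to.py 594 -83.8 94.6 10.95 17.2;python3 -c "
from look import *
print(cr(arm.read_state()['eef_pos'][:2]))"
```

```text
t 25.75 pos [590.3 -85.1  97.6] q [-0.44  0.68  0.7   1.44 -0.3   1.45  0.48] F [-0.3  0.6 -2.2] grip 0.115
turn [ 0.001  -0.0006  0.0009] rows>= 1.0 | shift mm now-axes [ 4.6 -0.5  1.7] after-turn [ 4.6 -0.5  1.7] rows>= 1.0
[-52.1, -0.5]
```

send_rows:
  commands: [0.0015,0,0.0025,0,0,0,0.0005,0,0.0015,0,0,0]

```text
time: 25.92
eef_pos: [591.7, -84.8, 95.4]
tool_rot: [[0.938, 0.191, -0.288], [0.183, -0.982, -0.057], [-0.293, 0.001, -0.956]]
ft_force: [-1.2, 2.8, 14.4]
grip_width: 0.113
```

```bash
python3 to.py 594 -83.8 94.6 10.95 17.2;python3 -c "
from look import *
print(cr(arm.read_state()['eef_pos'][:2]))"
```

```text
t 25.92 pos [591.7 -84.8  95.4] q [-0.44  0.68  0.7   1.44 -0.31  1.45  0.48] F [-1.2  2.8 14.4] grip 0.113
turn [ 0.0011 -0.0024  0.0012] rows>= 1.0 | shift mm now-axes [ 2.6 -0.5  0. ] after-turn [ 2.6 -0.5  0. ] rows>= 1.0
[-50.6, -0.5]
```

send_rows:
  commands: [0.002,-0.0005,-0.0012,0,-0.002,0,0,0,0,0,0,0]

```text
time: 26.08
eef_pos: [594.1, -84.0, 97.2]
tool_rot: [[0.938, 0.191, -0.289], [0.182, -0.982, -0.057], [-0.294, 0.001, -0.956]]
ft_force: [0.6, 0.7, -2.5]
grip_width: 0.114
```

```bash
python3 to.py 594 -83.8 94.6 10.95 17.2;python3 -c "
from look import *
print(cr(arm.read_state()['eef_pos'][:2]))"; python3 bd.py; python3 -c "
from h import *
im=np.load('side_last.npz')['im'];save('c8.png',im[120:320,180:420],3)"
```

```text
t 26.08 pos [594.1 -84.   97.2] q [-0.44  0.69  0.7   1.43 -0.31  1.45  0.48] F [ 0.6  0.7 -2.5] grip 0.114
turn [ 0.0012 -0.0015  0.0009] rows>= 1.0 | shift mm now-axes [ 0.7 -0.2  2.5] after-turn [ 0.7 -0.2  2.5] rows>= 1.0
[-48.2, -0.2]
top 0.72 n in tool [-1.    0.   -0.01] lean 0.309 yaw 0.192 rect [127.  99.] 89.5 ctr tool [ 0.2 93.8 33.1] ctr [ 602.6 -177.9   65.6] zrange [  8.2 126. ]
   foot [ 583.9 -181.5    6. ] crate [-76.6, -94.0]
side 0.64 n in tool [-1.  0. -0.] lean 0.299 yaw 0.192 rect [292. 132.] 0.9 ctr tool [-1.4 -1.1 34.2] ctr [582.7 -85.1  64.8] zrange [  6.4 125.2]
   foot [564.6 -88.6   5.1] crate [-77.9, 0.9]
```

View pics/c8.png

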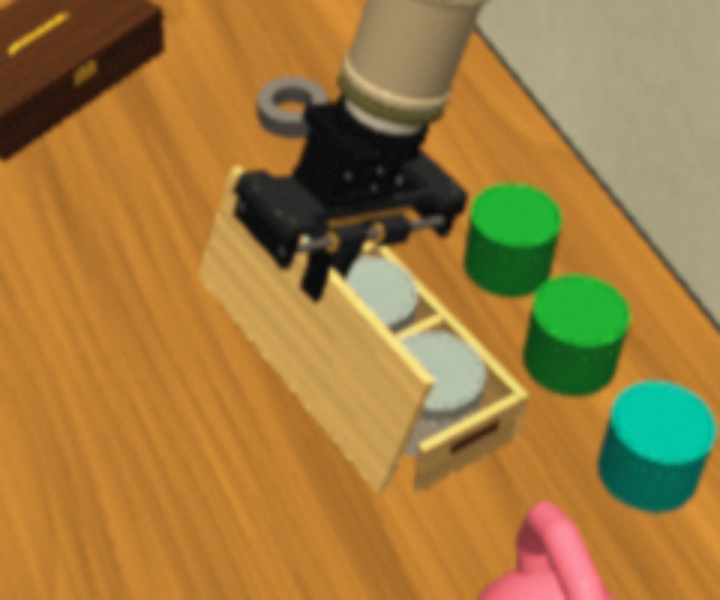

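The board stands square and centred in front of the crate, with its foot about 2 mm up. I'll lower it and release.

send_rows:
  commands: [0.0007,0,0.0022,0,-0.001,0,0.0003,0,0.0005,0,0,0]

```text
time: 26.45
eef_pos: [594.4, -84.2, 95.6]
tool_rot: [[0.938, 0.191, -0.289], [0.182, -0.982, -0.057], [-0.294, 0.001, -0.956]]
ft_force: [-3.3, -0.3, 3.2]
grip_width: 0.116
```

```bash
python3 to.py 594 -83.8 94.6 10.95 17.2;python3 -c "
from look import *
print(cr(arm.read_state()['eef_pos'][:2]))"
```

```text
t 26.45 pos [594.4 -84.2  95.6] q [-0.44  0.69  0.7   1.43 -0.31  1.45  0.48] F [-3.3 -0.3  3.2] grip 0.116
turn [ 0.0012 -0.0013  0.0007] rows>= 1.0 | shift mm now-axes [ 0.  -0.5  1. ] after-turn [ 0.  -0.5  1. ] rows>= 1.0
[-47.9, -0.4]
```

send_rows:
  commands: [0,0,0,0,0,0,0,0,0,0,0,0,0,0,0,0,0,0,0,0,0,0,0,0,0,0,0,0,0,0]
  gripper: 0.4

```text
time: 26.87
eef_pos: [594.3, -84.5, 95.5]
tool_rot: [[0.938, 0.191, -0.289], [0.182, -0.982, -0.057], [-0.294, 0.001, -0.956]]
ft_force: [0.4, -0.2, 0.2]
grip_width: 0.373
```

```bash
python3 to.py 594 -83.8 94.6 10.95 17.2;python3 bd.py
```

```text
t 26.87 pos [594.3 -84.5  95.5] q [-0.44  0.69  0.7   1.43 -0.31  1.45  0.48] F [ 0.4 -0.2  0.2] grip 0.373
turn [ 0.0013 -0.0015  0.0004] rows>= 1.0 | shift mm now-axes [ 0.2 -0.7  0.9] after-turn [ 0.2 -0.7  0.9] rows>= 1.0
top 0.57 n in tool [-1.     0.003 -0.027] lean 0.326 yaw 0.195 rect [135.  98.] 89.0 ctr tool [ 0.6 94.5 37.1] ctr [ 602.2 -179.3   59.9] zrange [ -1.1 124.1]
   foot [ 582.5 -183.2    0.7] crate [-78.3, -95.3]
side 0.59 n in tool [-1.    -0.002 -0.027] lean 0.326 yaw 0.19 rect [131. 292.] 89.6 ctr tool [-0.3 -1.4 36. ] ctr [583.4 -85.2  61.2] zrange [  4.4 124.1]
   foot [563.7 -89.    2. ] crate [-78.9, 0.7]
```

Released and resting. Next I'll withdraw along the tool axis, centred, then move well clear.

send_rows:
  commands: [0,0,-0.008,0,0,0,0,0,-0.015,0,0,0,0,0,-0.02,0,0,0,0,0,-0.03,0,0,0,0,0,-0.04,0,0,0,-0.02,0,-0.035,0,0,0,-0.035,0,-0.015,0,0,0,-0.035,0,-0.015,0,0,0]

```text
time: 27.73
eef_pos: [562.3, -87.8, 296.4]
tool_rot: [[0.934, 0.194, -0.299], [0.185, -0.981, -0.06], [-0.305, 0.001, -0.952]]
ft_force: [-0.3, 0.5, 1.3]
grip_width: 0.4
```

send_rows:
  commands: [-0.035,-0.02,-0.01,0,0,0,0,-0.04,0,0,0,0,0,-0.04,0,0,0,0,0,-0.04,0,0,0,0,0,-0.04,0,0,0,0,0,-0.04,0,0,0,0,0,-0.04,0,0,0,0,0,0,0,0,0,0]

```text
time: 28.4
eef_pos: [477.8, 163.8, 330.6]
tool_rot: [[0.941, 0.18, -0.285], [0.173, -0.984, -0.051], [-0.289, -0.001, -0.957]]
ft_force: [-0.5, 1.0, -0.5]
grip_width: 0.401
```

```bash
python3 to.py 594 -83.8 94.6 10.95 17.2;python3 bd.py; python3 look.py 9; python3 -c "
from fit import *
for c in('top','side'):
    z=np.load(c+'_last.npz');P=world(c,z['d'])
    print(c,tins(P,[(626,28),(645.5,-74),(664,-176)]))
    z=arm.landmark_of('shoebox',c); print([np.round(r['point']) for r in z])
"
```

```text
t 28.4 pos [477.8 163.8 330.6] q [-0.91  0.29  0.69  1.39 -0.2   1.81 -0.06] F [-0.5  1.  -0.5] grip 0.401
turn [-0.0037 -0.0065 -0.0092] rows>= 1.0 | shift mm now-axes [134.9 264.7 205.5] after-turn [133.9 265.1 205.6] rows>= 9.0
top 0.68 n in tool [-0.999  0.007 -0.038] lean 0.332 yaw 0.189 rect [137. 290.] 89.4 ctr tool [135.5 263.7 241.8] ctr [584.  -84.6  59.7] zrange [ -1.7 123.5]
   foot [564.  -88.4   0.6] crate [-78.5, 1.2]
side 0.89 n in tool [-0.999  0.007 -0.034] lean 0.328 yaw 0.189 rect [131. 295.] 89.4 ctr tool [134.5 263.2 238.3] ctr [584.  -84.1  63.4] zrange [  5.1 124.3]
   foot [564.3 -87.9   4.2] crate [-78.1, 1.7]
top [649.8 -73.6  -2.6] 0.93 crate [8.6, -0.5]
top [ 6.276e+02  2.760e+01 -5.000e-01] 0.64 crate [6.0, 103.0]
side [627.7  26.1   0.7] 0.68 crate [5.8, 101.5]
top [[632.5, 28.5, 46.4, 68.1, 719.0], [646.9, -75.1, 42.2, 68.4, 736.0], [659.7, -183.6, 48.9, 68.5, 703.0]]
[]
side [[629.5, 22.4, 49.5, 69.8, 346.0], [646.2, -72.4, 57.8, 69.5, 398.0], [663.8, -168.6, 52.3, 69.7, 476.0]]
[array([478., 390.,   3.])]
```

View pics/top9.png

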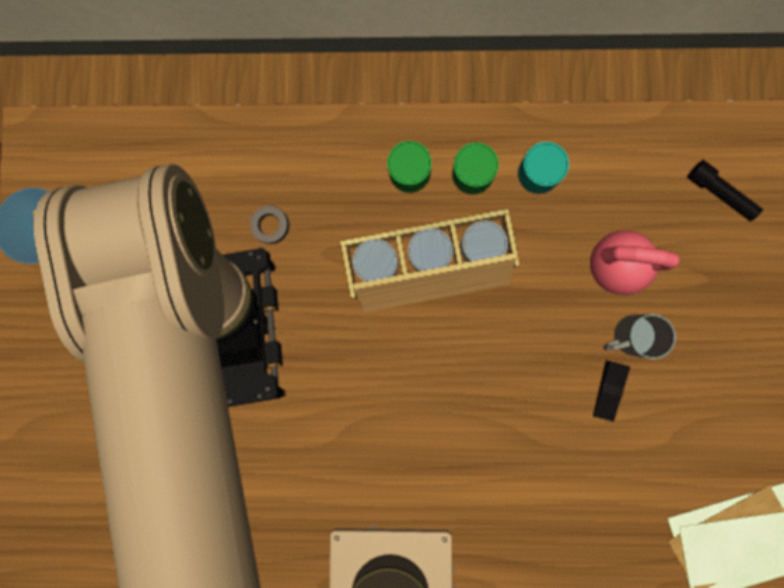

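View pics/side9.png

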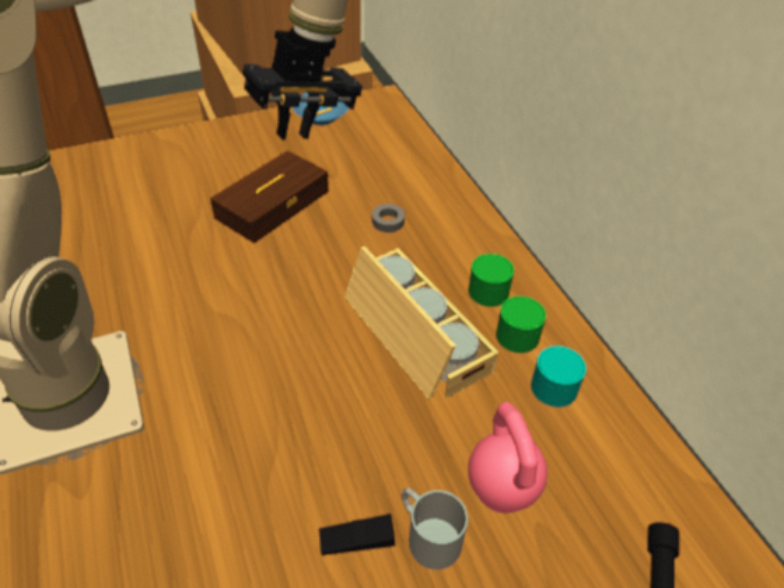

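All three tins are stored, and the board leans square and centred across the crate front (side px ~(400,325)). The other things are unmoved, so I'm handing in.

```bash
python3 -c "
from cell import arm
print(arm.sign_off())"
```

```text
the job is handed in; nothing more can be done
None
```

The job is done and handed in at about 29 s of the 72 s allowed; sign-off gives no verdict. I slid both loose tins upright into the +y and middle cells and pushed each to the back wall, where the force rose to about 15–18 N. Then I took the board from the shoe-care box, leaned it on the crate front, let go and moved the arm clear.

**Tins:** the last checks put them at about crate (6, 102) and (9, -0.5), against targets of (4, 104) and (4, 0). That is within the few mm the cameras and networks are good to. The circle fits on the lids were skewed by the crate rims, so I did not rely on them.

**Board:**
- **Heading:** 0.189 rad, against the crate's 0.191.
- **Foot:** on the shelf at crate x -78, about 1.5 mm off centre, against the stated -77.
- **Lean:** measured at 0.33 rad, slightly more than the 0.30 rad stated.

**Rest of the scene:** the stored tin and the other things on the shelf look unmoved in the final pictures. I compared these by eye.

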